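# Spin the caseback press down onto the watch

### The arm

A 7-joint arm with a two-finger parallel gripper is mounted at the origin on the work surface. World frame = base frame: x ahead of the robot, y to its left, z up, the work surface at z = 0. Lengths are in m, angles in rad, forces in N, time in s.
With the tool pointing down it reaches from about 0.425 to 0.875 m from the base axis. Payload 4.7 kg.
Tool frame: the origin (TCP) lies on the centre line of the jaws, within the pads' length; the fingertips stand 8 mm ahead of it and the grasp point (between the pads) lies 11 mm behind it; z points along the fingers, y is the direction in which the jaws open and shut (so a half turn about z gives the same grasp; the last joint's range is limited). The gripper opens to 87 mm and grips with 3 to 60 N. Pads are 19 mm wide; open, the fingers measure 117 mm over their backs; the gripper's body (75 mm by 190 mm) begins 51 mm behind the grasp point.
Start: joints at [-1.244, 0.321, -0.07, 1.45, 0.023, 1.371, -0.057], TCP at [0.2, 0.618, 0.231] pointing down, gripper open.
Joint ranges: [-2.86, 2.86], [-0.3, 2.09], [-1.38, 1.24], [0.06, 2.45], [-1.56, 4.7], [0.09, 2.05], [-2.69, 2.69]. Speed limits (rad/s): [2.57, 2.57, 3.14, 3.14, 3.14, 3.14, 3.14].

### API

Orientations are given as a rotation vector (axis times angle).
In Python, from station import read_state, capture, close_job, spot_in gives the robot as it stands. The module is installed in compiled form; this text tells all that it offers.
- The arm moves only by the tool arm_command, never from a script. Its argument "rows" is a list of rows, each an object of numbers: "x", "y", "z": the shift along the tool's x, y, z each as a share of 5 cm, from -1 to 1; "rx", "ry", "rz": the turn, a rotation vector about the tool's x, y, z each as a share of 0.1 rad, from -1 to 1; "gripper": the opening, from 0 (shut) to 1 (fully open). A call has 1 to 12 rows; each row shifts and turns the commanded pose from where the row before left it, along the tool's axes as they then stand; what a row does not reach is not made up. A row lasts 1/10 s, in which the tool goes at most 50 mm and 8.59 degrees, less where a joint would pass 70% of its speed; a pose out of reach is approached as far as the arm can. A call with a number of a shift or a turn outside -1 to 1 is refused whole. A call with a gripper value outside its range is refused whole. The fingers move at their own pace and stop on an object; the grip force is fixed at half the most. Time passes only in rows, so rows that do not move let the fingers close. It gives the time, the measured TCP pose, the force and the opening at its end, in the units of the state.
- read_state(): the state, without advancing time (a new reading comes with each control period).
- capture(name): name is "scene" or "top" or "wrist"; returns a dict with "image" (420x560x3 uint8, red, green, blue), "fovy" (degrees; the focal length in pixels is half the picture's height over the tangent of half this angle, whatever the lens; pixels are square), "cx", "cy" (the principal point, pixels), "xyz" and "attitude" of the camera in the world; the wrist camera has in their place "tool_from_camera" (4x4, takes a point from camera to tool coordinates, whose origin is the TCP and whose axes are the flange's). Camera axes: x right, y up, looking along -z (the intrinsics and any distortion apply to the point x, -y, -z); pixel columns grow to the right and rows downward; lengths in m; the calibration is good to about 2 mm. A picture is of the moment at which its call begins: read the wrist's pose just before it. There is no depth.
- close_job(): hands the job in, once; it reports no verdict.
Trained networks look in the newest picture that a camera, given by its name, has taken for a name from the list of things; names that differ only in an ending like _2 or _b are one class to them, and where a whole thing is asked for, a point or a joint stands for the part that bears it (a point fixed in the world has none). Each returns a list of dicts, best first, with "conf" (0 to 1); they miss things now and then, are a little off and sometimes report something else, mostly with a low value. They report only what shows in the picture. A call takes as long as a camera call. They do not tell look-alikes from the thing itself.
- spot_in(camera, label): "rect" ([left, top, width, height] in pixels, round what is visible of it).
The state is a dict: "clock": time; "qpos": joint angles; "qvel": joint speeds; "joint_torque": joint torques, N m; "ee_pos": TCP position; "ee_rot": TCP orientation; "contact_force": force on the tool from outside, world axes, zero at the start; "moment": the same for the moment, N m; "opening": opening from 0.0 (shut) to 1.0 (fully open).
Only numpy, scipy, OpenCV 4.12 (cv2) and the standard library are available. Lean on these libraries where they do the work, as an engineer would, in place of code of your own. Each camera call takes 0.05 s, during which the arm holds its last target.

### The job

The watch lies face down in the caseback press. Run the press's loose wing screw down (clockwise seen from above) by pushing its wings round with your fingertips, stroke after stroke, until the nickel die rests on the caseback and the screw stops. Only push the wings, never take the screw between the fingers; leave the watch and the other things on the mat where they are, and finish with the hand clear.

Things in the scene. Friction and masses are not known exactly. Their poses are not given: they have to be found in the camera images.
- press: two-pillar bench press, fixed on the 3 mm green mat. Base plate 100 (x) x 160 (y) x 16 mm; 16 mm pillars at y = -62 and +62 mm; grey crosshead 40 (x) x 156 (y) mm with its top 124 mm above the origin and a dome nut 18 mm wide, 12 mm high above each pillar. The screw's vertical axis passes through the origin, the centre of the base plate's underside
- wing_top (a point): on the wing screw's axis, level with the tops of its two upright rounded steel wings; moves with the screw; z up, x along the wings. Each wing is 5 mm thick, reaches 36 mm from the axis and is 24 mm tall; the round hub between is 22 mm wide below, 12 mm at its top 5 mm under this point, on a 28 mm collar 30 to 34 mm under this point. Nothing else stands beside the wings
- wing (a joint): turn of the wing screw, rad; grows clockwise seen from above as screw and die go down, 8 mm a turn. 0 is fully up (wing tops 174 mm above the press's origin); starts at 2 to 6; the die meets the caseback at 12.17; pushed on, the screw stops dead at 12.37 (wing tops at 158 mm) and springs back to about 12.2 when let go. Loose: friction 0.03 N m, stays where it is left
- die: nickel press die on the foot of the screw, 38 mm wide and 12 mm high, below the crosshead; it slides down without turning
- die_face (a point): centre of the die's flat underside
- watch: titanium watch head without bracelet, 42 mm wide, 12.5 mm thick, lying loose, crystal down, on the white nylon support (48 mm wide) under the die; origin: centre of its lower (crystal) side, 40 mm above the press's origin; z up
- caseback (a point): centre of the watch's caseback, the upward face that the die comes down on
- cup: clear plastic parts cup with three button cells, 52 mm wide at the rim, 34 mm high, loose on the mat beside the press; origin under its centre
- spare_die: spare nickel die, 30 mm wide, 24 mm high with a thin stem up, loose on the mat beside the press; origin under its centre
- loupe: horn-handled loupe lying on the mat, 136 mm long along its y (lens end at +y), 14 mm high; origin under the joint of handle and lens frame
- bracelet: the watch's titanium link bracelet lying flat on the mat, 126 mm along its y, 22 mm wide, 7 mm high at the clasp; origin under its centre
There are look-alikes about, which are no part of the job. What is shaped like the watch but purple or yellow is not meant.

How it is judged:
By the outcome, as a careful person would: the job done as asked, in the order asked, and still so for the second after the job is handed in, with the robot touching nothing.
It also fails if it takes over 58 s, if anything falls off the work surface, if the arm or the gripper's body presses on something with over 40 N, if the wrist force passes 120 N, or if a joint passes its speed limit or range.

## Working session

There is one attempt and no reset: what is moved stays moved. The work goes in short steps, Python scripts to look and compute and a tool call to move; the robot and the scene stay as the last step left them, time stands still between calls to the robot, and variables do not carry over. Pictures are saved under pics/ and viewed, and the job is handed in when it is done.

Besides the shell and the picture viewer there is one more tool, called after ">>>" by a JSON object that holds its "fn" and its "kwargs". arm_command: Moves the arm, as the interface text tells. Shift numbers are shares of 5 cm and turn numbers shares of 0.1 rad, none past 1 either way. Its arguments: {"type":"object","properties":{"rows":{"type":"array"}},"required":["rows"]}

```bash
mkdir -p pics; cat > h.py <<'E'
import numpy as np, cv2
from station import read_state, capture, close_job, spot_in
def shot(cam,name):
    s=read_state(); c=capture(cam); cv2.imwrite('pics/'+name,c['image'][:,:,::-1]); return s,c
E
python3 - <<'E'
from h import *
s=read_state(); print(s)
for cam in ['scene','top','wrist']:
    s,c=shot(cam,cam+'0.png'); print(cam,{k:v for k,v in c.items() if k!='image'})
    for l in ['press','wing_top','wing','die','watch','cup','spare_die','loupe','bracelet']:
        print(l,[(np.round(d['rect']).tolist(),round(d['conf'],2)) for d in spot_in(cam,l)][:3])
print(read_state()['clock'])
E
```

```text
{'clock': 0.0, 'qpos': array([-1.24390175,  0.32187073, -0.07008003,  1.45166904,  0.022594  ,
        1.37077013, -0.05690659]), 'qvel': array([ 0.00170683,  0.00014039,  0.00058837,  0.00121704,  0.00016836,
       -0.00165875,  0.00029927]), 'joint_torque': array([-1.10309054e-03, -4.91293752e+01, -4.04074648e-01, -3.12528706e+01,
       -6.37110136e-02,  4.33849054e-02,  1.86308657e-04]), 'ee_pos': array([0.19990184, 0.61794253, 0.22943344]), 'ee_rot': array([-4.89274866e-01, -3.10304484e+00,  3.01393313e-03]), 'contact_force': array([ 0.1848125 ,  0.05657748, -0.21461177]), 'moment': array([-0.01406061,  0.01215564, -0.01558465]), 'opening': 1.0010751494741192}
scene {'fovy': 51.3209105099199, 'cx': 278.93452594502804, 'cy': 209.00545539454964, 'xyz': array([1.06465705, 0.33566901, 0.47004429]), 'attitude': array([0.59351029, 1.04577649, 1.86587249])}
press []
wing_top [([264.0, 192.0, 53.0, 33.0], 0.93)]
wing [([266.0, 190.0, 51.0, 36.0], 0.9), ([266.0, 192.0, 49.0, 67.0], 0.4)]
die [([266.0, 194.0, 50.0, 66.0], 0.93)]
watch [([270.0, 263.0, 38.0, 15.0], 0.72), ([277.0, 356.0, 
[... 842 characters left out ...]
e [([185.0, 174.0, 12.0, 15.0], 0.64), ([240.0, 182.0, 46.0, 19.0], 0.58)]
loupe [([200.0, 232.0, 70.0, 33.0], 0.77)]
bracelet [([267.0, 146.0, 60.0, 38.0], 0.64)]
wrist {'fovy': 69.12616431415566, 'cx': 272.0507583174383, 'cy': 210.34183138375911, 'tool_from_camera': array([[ 5.94731041e-04,  9.70657831e-01,  2.40464179e-01,
         6.51111242e-02],
       [ 9.99999609e-01, -7.34646372e-04,  4.92212379e-04,
        -5.55815658e-04],
       [ 6.54425937e-04,  2.40463792e-01, -9.70657888e-01,
        -1.54106002e-01],
       [ 0.00000000e+00,  0.00000000e+00,  0.00000000e+00,
         1.00000000e+00]])}
press []
wing_top []
wing []
die []
watch []
cup []
spare_die []
loupe []
bracelet []
1.5
```

View images.

View pics/scene0.png

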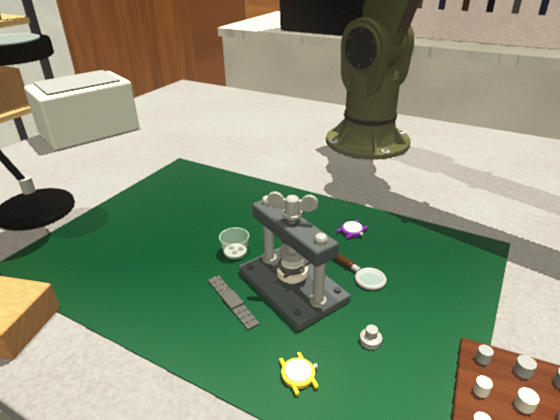

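View pics/top0.png

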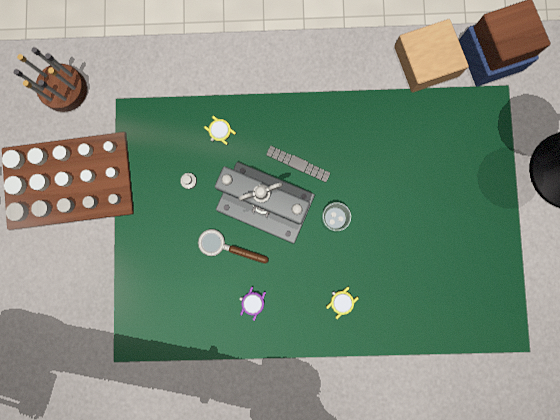

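```bash
python3 -c "
import cv2
a=cv2.imread('pics/top0.png')[140:270,180:360]; cv2.imwrite('pics/topz.png',cv2.resize(a,None,fx=4.4,fy=4.4,interpolation=3))
a=cv2.imread('pics/scene0.png')[170:345,210:400]; cv2.imwrite('pics/scz.png',cv2.resize(a,None,fx=3.4,fy=3.4,interpolation=3))"
```

```text
(no output)
```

View pics/topz.png

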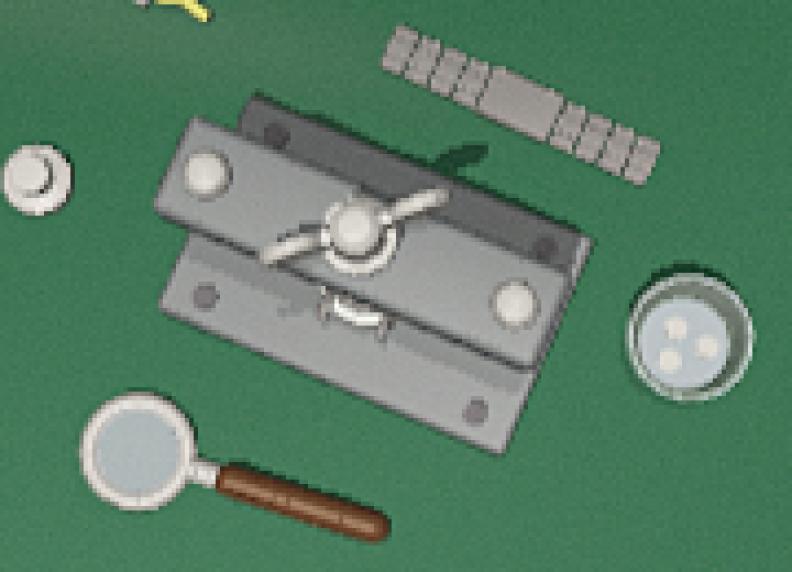

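View pics/scz.png

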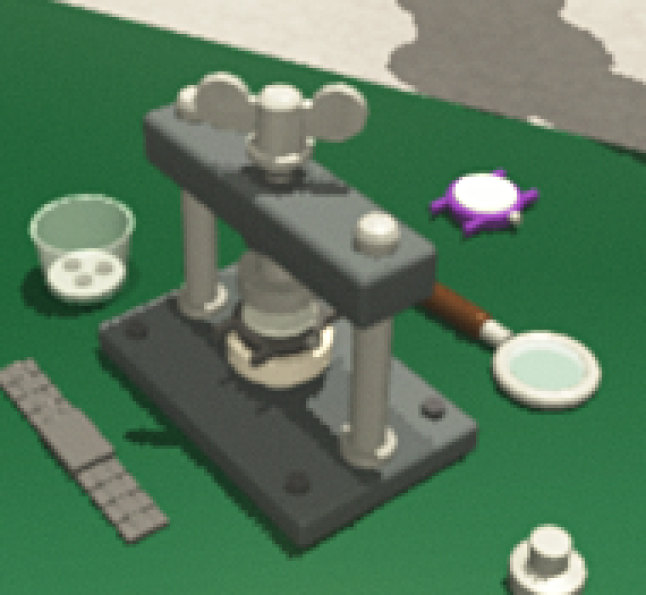

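```bash
cat >> h.py <<'E'
from scipy.spatial.transform import Rotation as Rn
CAM={'top':(47.471232180441646,278.31472502275227,206.0395664588588,[0.5059501,0.05247028,0.9002923],[0.09685823,-0.0668623,-1.59759938]),
'scene':(51.3209105099199,278.93452594502804,209.00545539454964,[1.06465705,0.33566901,0.47004429],[0.59351029,1.04577649,1.86587249])}
def proj(cam,P):
    f,cx,cy,t,a=CAM[cam]; f=210/np.tan(np.radians(f)/2)
    p=(np.atleast_2d(P)-t)@Rn.from_rotvec(a).as_matrix()
    return np.c_[cx+f*p[:,0]/-p[:,2], cy-f*p[:,1]/-p[:,2]]
E
cat > fit.py <<'E'
from h import *
from scipy.optimize import least_squares
T=lambda u,v:(u/4.4+180,v/4.4+140)
S=lambda u,v:(u/3.4+210,v/3.4+170)
# press y axis sign ambiguous, irrelevant (sym.)
obs=[('top',T(207,173),(0,62,.130)),('top',T(515,302),(0,-62,.130)),
('top',T(503,452),(50,-80,.016)),('top',T(162,308),(50,80,.016)),('top',T(593,240),(-50,-80,.016)),
('top',T(157,212),(20,78,.124)),('top',T(537,366),(20,-78,.124)),('top',T(194,117),(-20,78,.124)),
('scene',S(375,228),(0,62,.132)),('scene',S(188,100),(0,-62,.132)),
('scene',S(300,538),(-50,80,.016)),('scene',S(477,428),(50,80,.016)),('scene',S(100,335),(-50,-80,.016)),
('scene',S(357,258),(-20,78,.124)),('scene',S(437,243),(20,78,.124)),('scene',S(145,112),(-20,-78,.124))]
def world(p,L):
    c,s=np.cos(p[2]),np.sin(p[2]); x,y,z=L
    x/=1000;y/=1000
    return np.array([p[0]+c*x-s*y,p[1]+s*x+c*y,.003+z])
def res(p): return np.concatenate([proj(c,world(p,L))[0]-o for c,o,L in obs])
def best(mask=None):
    b=None
    for y0 in np.arange(0,6.28,.8):
        r=least_squares(res,[.5,.05,y0],loss='soft_l1')
        if b is None or r.cost<b.cost:b=r
    return b
if __name__=='__main__':
    b=best(); print(b.x,b.cost); print(np.round(b.fun.reshape(-1,2),1))
    w=np.array([b.x[0],b.x[1]])
    # wing: tips
    tops=[('top',T(447,193),1),('top',T(262,258),-1),('scene',S(198,103),1),('scene',S(367,115),-1)]
    def r2(q):
        out=[]
        for c,o,sg in tops:
            P=np.r_[w+sg*.036*np.array([np.cos(q[0]),np.sin(q[0])]),q[1]-.012]
            out.append(proj(c,P)[0]-o)
        return np.concatenate(out)
    for a in np.arange(0,6.28,1):
        r=least_squares(r2,[a,.175]); print(a,r.x,r.cost,np.round(r.fun,1))
    print('hub top px',proj('top',[*w,.17]),proj('scene',[*w,.17]))
E
python3 fit.py
```

```text
[0.60739435 0.09100444 0.08731644] 563.6970750808673
[[ -2.5  18.6]
 [  3.5 -19.6]
 [ 11.  -72.7]
 [  3.5 -30. ]
 [ -2.9  28.5]
 [ -1.6  -0.8]
 [  6.6 -46.8]
 [ -7.5  45. ]
 [ 11.6 -11.5]
 [-14.3   7.5]
 [ 51.  -55.6]
 [-21.6  19.6]
 [ 19.  -20.1]
 [ 32.1 -20.5]
 [ -0.2  -0.5]
 [ -4.7  -0.1]]
0.0 [-1.25857766  0.1698283 ] 10.898279807666515 [ 1.7 -0.1  0.5  0.4 -3.6 -0.6 -2.1  0.5]
1.0 [-1.25857745  0.1698283 ] 10.898279807705418 [ 1.7 -0.1  0.5  0.4 -3.6 -0.6 -2.1  0.5]
2.0 [5.02460754 0.1698283 ] 10.898279807669617 [ 1.7 -0.1  0.5  0.4 -3.6 -0.6 -2.1  0.5]
3.0 [5.02460756 0.1698283 ] 10.898279807667562 [ 1.7 -0.1  0.5  0.4 -3.6 -0.6 -2.1  0.5]
4.0 [5.02460751 0.1698283 ] 10.8982798076725 [ 1.7 -0.1  0.5  0.4 -3.6 -0.6 -2.1  0.5]
5.0 [5.02460748 0.1698283 ] 10.898279807678 [ 1.7 -0.1  0.5  0.4 -3.6 -0.6 -2.1  0.5]
6.0 [5.02460772 0.1698283 ] 10.898279807672521 [ 1.7 -0.1  0.5  0.4 -3.6 -0.6 -2.1  0.5]
hub top px [[261.25228508 190.33662129]] [[289.92159083 194.39443236]]
```

```bash
sed -i 's/    x\/=1000;y\/=1000/    x\/=-1000;y\/=1000/' fit.py; python3 fit.py
```

```text
[ 0.60688415  0.09215389 -0.42434668] 24.845563408843837
[[-0.2 -0.1]
 [ 0.1 -0.2]
 [ 0.3  0.5]
 [-1.7 -0.1]
 [ 0.5 -1.1]
 [-2.2 -0.9]
 [-0.5  0.7]
 [-0.9 -1.5]
 [-0.6 -0.9]
 [ 0.4 -1.2]
 [-0.5 -4. ]
 [ 0.3 -2.3]
 [-3.1 -3.5]
 [ 0.8  6.7]
 [ 0.4 -0.1]
 [-3.6 -0.3]]
0.0 [-1.25714646  0.169893  ] 5.655441868515371 [ 1.   0.2 -0.2  0.8 -2.8 -0.6 -1.2  0.5]
1.0 [-1.2571462  0.169893 ] 5.655441868573295 [ 1.   0.2 -0.2  0.8 -2.8 -0.6 -1.2  0.5]
2.0 [5.02603876 0.169893  ] 5.655441868516077 [ 1.   0.2 -0.2  0.8 -2.8 -0.6 -1.2  0.5]
3.0 [5.02603874 0.169893  ] 5.65544186851718 [ 1.   0.2 -0.2  0.8 -2.8 -0.6 -1.2  0.5]
4.0 [5.02603868 0.169893  ] 5.655441868525532 [ 1.   0.2 -0.2  0.8 -2.8 -0.6 -1.2  0.5]
5.0 [5.02603864 0.169893  ] 5.655441868533298 [ 1.   0.2 -0.2  0.8 -2.8 -0.6 -1.2  0.5]
6.0 [5.02603893 0.169893  ] 5.65544186852426 [ 1.   0.2 -0.2  0.8 -2.8 -0.6 -1.2  0.5]
hub top px [[260.51654762 190.68627652]] [[290.83792891 194.42594016]]
```

>>> {"fn": "arm_command", "kwargs": {"rows": [{"x": -0.65,"y": -0.49,"gripper": 0},{"x": -0.65,"y": -0.49,"gripper": 0},{"x": -0.65,"y": -0.49,"gripper": 0},{"x": -0.65,"y": -0.49,"gripper": 0},{"x": -0.65,"y": -0.49,"gripper": 0},{"x": -0.65,"y": -0.49,"gripper": 0},{"x": -0.65,"y": -0.49,"gripper": 0},{"x": -0.65,"y": -0.49,"gripper": 0},{"x": -0.65,"y": -0.49,"gripper": 0},{"x": -0.65,"y": -0.49,"gripper": 0},{"x": -0.65,"y": -0.49,"gripper": 0},{"x": -0.65,"y": -0.49,"gripper": 0}]}}

```text
invalid input at $.rows[0]: expected keys x, y, z, rx, ry, rz, gripper
```

```bash
cat >> h.py <<'E'
AX=np.array([.607,.092])
def info():
    s=read_state(); R=Rn.from_rotvec(s['ee_rot']).as_matrix()
    p=s['ee_pos']; d=p[:2]-AX
    print('t',s['clock'],'pos',np.round(p,4),'rad mm',round(np.hypot(*d)*1e3,1),'ang',round(np.degrees(np.arctan2(d[1],d[0])),1),'F',np.round(s['contact_force'],1),'M',np.round(s['moment'],2),'open',round(s['opening'],2)); print(np.round(R,3).tolist(), np.round(s['qpos'],2))
    return s,R
def toshares(R,dW): return np.round(R.T@np.array(dW)/.05,3)
E
python3 - <<'E'
from h import *
s,R=info()
print(toshares(R,np.array([.5766,.0821,.231])-s['ee_pos']))
E
```

```text
t 1.5 pos [0.2001 0.6185 0.2306] rad mm 665.4 ang 127.7 F [-0.3 -0.5  0.2] M [0.09 0.01 0.01] open 1.0
[[-0.951, 0.308, 0.0], [0.308, 0.951, 0.0], [-0.0, 0.0, -1.0]] [-1.24  0.32 -0.07  1.45  0.02  1.37 -0.06]
[-1.0466e+01 -7.8900e+00 -8.0000e-03]
```

>>> {"fn": "arm_command", "kwargs": {"rows": [{"x": -0.65,"y": -0.49,"z": 0,"rx": 0,"ry": 0,"rz": 0,"gripper": 0},{"x": -0.65,"y": -0.49,"z": 0,"rx": 0,"ry": 0,"rz": 0,"gripper": 0},{"x": -0.65,"y": -0.49,"z": 0,"rx": 0,"ry": 0,"rz": 0,"gripper": 0},{"x": -0.65,"y": -0.49,"z": 0,"rx": 0,"ry": 0,"rz": 0,"gripper": 0},{"x": -0.65,"y": -0.49,"z": 0,"rx": 0,"ry": 0,"rz": 0,"gripper": 0},{"x": -0.65,"y": -0.49,"z": 0,"rx": 0,"ry": 0,"rz": 0,"gripper": 0},{"x": -0.65,"y": -0.49,"z": 0,"rx": 0,"ry": 0,"rz": 0,"gripper": 0},{"x": -0.65,"y": -0.49,"z": 0,"rx": 0,"ry": 0,"rz": 0,"gripper": 0},{"x": -0.65,"y": -0.49,"z": 0,"rx": 0,"ry": 0,"rz": 0,"gripper": 0},{"x": -0.65,"y": -0.49,"z": 0,"rx": 0,"ry": 0,"rz": 0,"gripper": 0},{"x": -0.65,"y": -0.49,"z": 0,"rx": 0,"ry": 0,"rz": 0,"gripper": 0},{"x": -0.65,"y": -0.49,"z": 0,"rx": 0,"ry": 0,"rz": 0,"gripper": 0}]}}

```text
clock: 2.7
ee_pos: [0.4815, 0.2173, 0.231]
ee_rot: [0.489, 3.103, 0.001]
contact_force: [0.8, 0.9, 0.1]
opening: 0.031
```

```bash
python3 - <<'E'
from h import *
s,R=info()
print(toshares(R,np.array([.5766,.0821,.231])-s['ee_pos']))
E
```

```text
t 2.7 pos [0.4815 0.2173 0.231 ] rad mm 177.4 ang 135.1 F [0.8 0.9 0.1] M [-0.   -0.05 -0.03] open 0.03
[[-0.952, 0.308, 0.001], [0.308, 0.952, 0.001], [-0.001, 0.001, -1.0]] [-0.74  0.06  0.28  1.76 -0.02  1.32  0.8 ]
[-2.642e+00 -1.988e+00 -1.000e-03]
```

>>> {"fn": "arm_command", "kwargs": {"rows": [{"x": -0.65,"y": -0.49,"z": 0,"rx": 0,"ry": 0,"rz": 0,"gripper": 0},{"x": -0.65,"y": -0.49,"z": 0,"rx": 0,"ry": 0,"rz": 0,"gripper": 0},{"x": -0.65,"y": -0.49,"z": 0,"rx": 0,"ry": 0,"rz": 0,"gripper": 0},{"x": -0.65,"y": -0.49,"z": 0,"rx": 0,"ry": 0,"rz": 0,"gripper": 0},{"x": 0,"y": 0,"z": 0,"rx": 0,"ry": 0,"rz": 0,"gripper": 0}]}}

```text
clock: 3.2
ee_pos: [0.5767, 0.0781, 0.2308]
ee_rot: [0.504, 3.098, -0.006]
contact_force: [0.1, -0.2, 0.3]
opening: 0.004
```

```bash
python3 - <<'E'
from h import *
s,R=info()
s,c=shot('wrist','w1.png')
M=c['tool_from_camera'];f=210/np.tan(np.radians(c['fovy'])/2)
def pw(P):
    t=R.T@(np.array(P)-s['ee_pos']); q=np.linalg.inv(M)@np.r_[t,1]
    return c['cx']+f*q[0]/-q[2], c['cy']-f*q[1]/-q[2]
im=np.ascontiguousarray(c['image'][:,:,::-1])
a=-1.257;u=np.array([np.cos(a),np.sin(a)])
for r in (-36,0,36):
  p=pw([*(AX+u*r/1e3),.172-(.005 if r==0 else .012)]); print(r,p); cv2.circle(im,(int(p[0]),int(p[1])),2,(0,0,255),-1)
cv2.imwrite('pics/w1m.png',im)
shot('top','t1.png')
a=cv2.imread('pics/t1.png')[140:270,180:360]; cv2.imwrite('pics/t1z.png',cv2.resize(a,None,fx=4.4,fy=4.4,interpolation=3))
E
```

```text
t 3.2 pos [0.5767 0.0781 0.2308] rad mm 33.3 ang -155.3 F [ 0.1 -0.2  0.3] M [-0.03 -0.01 -0.  ] open 0.0
[[-0.948, 0.317, 0.002], [0.317, 0.948, -0.004], [-0.003, -0.003, -1.0]] [-0.55  0.18  0.42  1.64 -0.07  1.33  1.13]
-36 (np.float64(340.46010058139075), np.float64(225.67984312556672))
0 (np.float64(302.95999693875984), np.float64(255.10008582296535))
36 (np.float64(265.4383279687007), np.float64(276.5214963003812))
```

View pics/w1m.png

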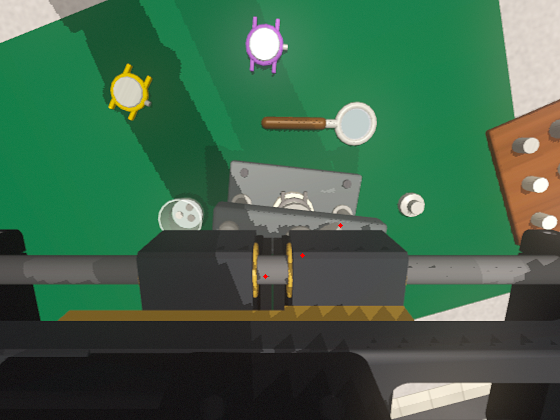

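View pics/t1z.png

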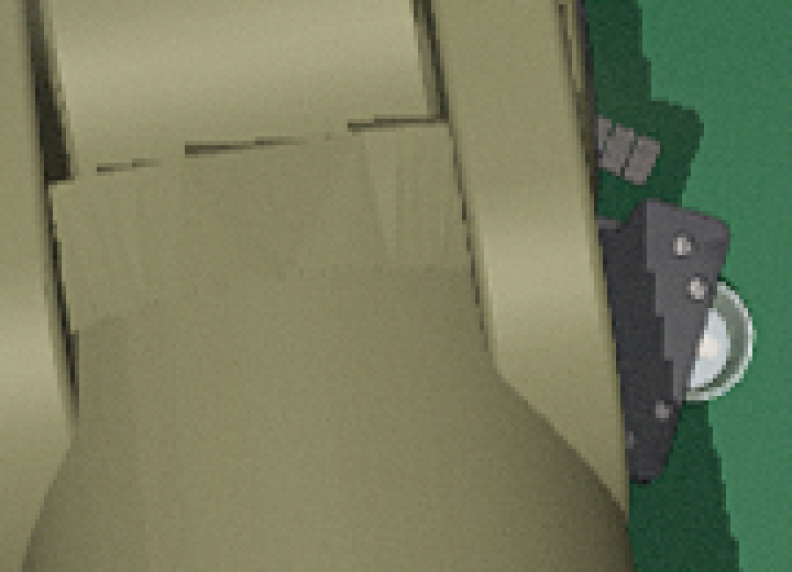

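```bash
python3 - <<'E'
from h import *
s,R=info()
a=np.radians(198)
print(toshares(R,np.array([*(AX+.032*np.array([np.cos(a),np.sin(a)])),.165])-s['ee_pos']))
s,c=shot('scene','s1.png')
im=np.ascontiguousarray(c['image'][:,:,::-1])
for dz in (-.008,0,.03):
  p=proj('scene',s['ee_pos']+[0,0,dz])[0]; cv2.circle(im,(int(p[0]),int(p[1])),1,(0,0,255),-1)
cv2.imwrite('pics/s1z.png',cv2.resize(im[120:320,200:400],None,fx=3,fy=3,interpolation=3))
E
```

```text
t 3.3 pos [0.5744 0.0846 0.2305] rad mm 33.4 ang -167.2 F [-0.3  0.7  0. ] M [ 0.03  0.   -0.02] open 0.01
[[-0.951, 0.31, -0.0], [0.31, 0.951, 0.0], [0.0, 0.0, -1.0]] [-0.56  0.18  0.42  1.64 -0.07  1.34  1.12]
[-0.057 -0.033  1.31 ]
```

View pics/s1z.png

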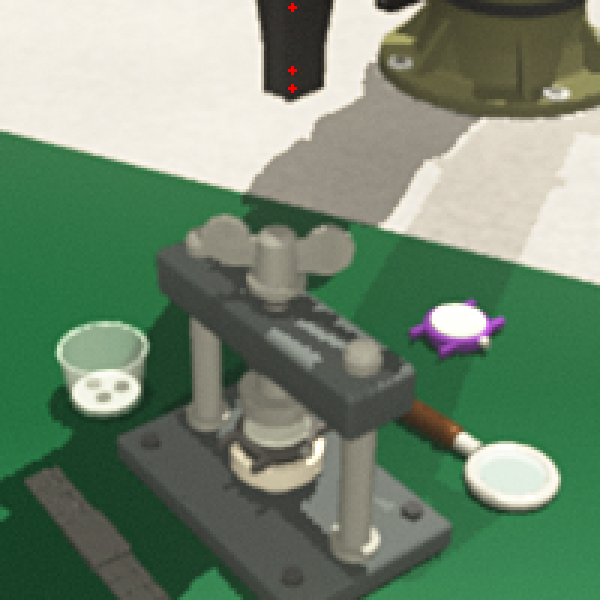

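>>> {"fn": "arm_command", "kwargs": {"rows": [{"x": -0.05,"y": -0.03,"z": 0.4,"rx": 0,"ry": 0,"rz": 0,"gripper": 0},{"x": 0,"y": 0,"z": 0.5,"rx": 0,"ry": 0,"rz": 0,"gripper": 0},{"x": 0,"y": 0,"z": 0.4,"rx": 0,"ry": 0,"rz": 0,"gripper": 0},{"x": 0,"y": 0,"z": 0,"rx": 0,"ry": 0,"rz": 0,"gripper": 0}]}}

```text
clock: 3.75
ee_pos: [0.5733, 0.0852, 0.1627]
ee_rot: [-0.483, -3.098, 0.002]
contact_force: [-0.4, 0.3, 0.4]
opening: 0.006
```

```bash
python3 - <<'E'
from h import *
s,R=info()
s,c=shot('scene','s2.png')
im=np.ascontiguousarray(c['image'][:,:,::-1])
cv2.imwrite('pics/s2z.png',cv2.resize(im[150:290,220:380],None,fx=4,fy=4,interpolation=3))
# orbit plan: 12 rows, from current angle 198deg clockwise, step .2 rad
def plan(pos,ang0,n,st,dz_per_rad=.00127,Rr=.032,z0=None):
    P=np.array(pos);z=P[2]
    for i in range(1,n+1):
        a=ang0-st*i
        Q=np.array([*(AX+Rr*np.array([np.cos(a),np.sin(a)])),z-dz_per_rad*st*i])
        print(i,np.round(np.degrees(a)),toshares(R,Q-P)); P=Q
plan(s['ee_pos'],np.radians(198),12,.15)
E
```

```text
t 3.75 pos [0.5733 0.0852 0.1627] rad mm 34.4 ang -168.6 F [-0.4  0.3  0.4] M [0.   0.02 0.01] open 0.01
[[-0.952, 0.305, -0.006], [0.305, 0.952, -0.0], [0.005, -0.002, -1.0]] [-0.55  0.23  0.41  1.73 -0.1   1.21  1.15]
1 189.0 [-0.031  0.043  0.004]
2 181.0 [0.037 0.088 0.004]
3 172.0 [0.024 0.093 0.004]
4 164.0 [0.009 0.095 0.004]
5 155.0 [-0.005  0.096  0.004]
6 146.0 [-0.019  0.094  0.003]
7 138.0 [-0.033  0.09   0.003]
8 129.0 [-0.046  0.084  0.003]
9 121.0 [-0.058  0.076  0.003]
10 112.0 [-0.069  0.067  0.003]
11 103.0 [-0.078  0.056  0.003]
12 95.0 [-0.086  0.043  0.003]
```

View pics/s2z.png

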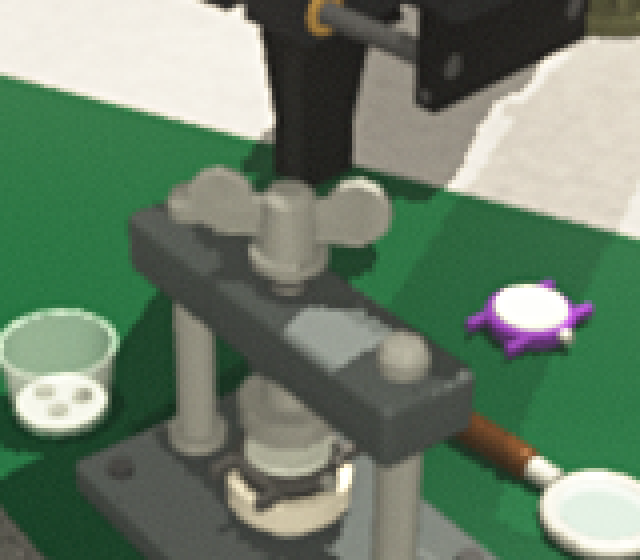

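```bash
cat >> h.py <<'E'
import json
def plan(n,st,Rr=.032,zt=None,extra=0):
    s,R=info(); P=s['ee_pos'].copy(); d=P[:2]-AX; a0=np.arctan2(d[1],d[0]); z=P[2]
    zt=z-.00127*st*n if zt is None else zt
    rows=[]; done=np.zeros(3)
    for i in range(1,n+1):
        a=a0-st*i
        Q=np.array([*(AX+Rr*np.array([np.cos(a),np.sin(a)])),z+(zt-z)*i/n])
        t=R.T@(Q-P)/.05; q=np.round(t-done,2); done+=q
        rows.append(q.tolist())
    print('end ang',round(np.degrees(a)),rows)
E
python3 -c "
from h import *
plan(12,.2)"
```

```text
t 3.8 pos [0.5746 0.0851 0.1646] rad mm 33.1 ang -168.0 F [-0.5  0.2  0.3] M [0.06 0.04 0.03] open 0.01
[[-0.952, 0.305, -0.003], [0.305, 0.952, 0.0], [0.003, -0.001, -1.0]] [-0.55  0.22  0.41  1.73 -0.1   1.21  1.15]
end ang -305 [[0.03, 0.13, 0.01], [0.03, 0.12, 0.0], [0.0, 0.13, 0.01], [-0.02, 0.13, 0.0], [-0.05, 0.11, 0.0], [-0.07, 0.11, 0.01], [-0.09, 0.09, 0.0], [-0.1, 0.07, 0.01], [-0.12, 0.05, 0.0], [-0.13, 0.03, 0.01], [-0.13, -0.0, 0.0], [-0.12, -0.03, 0.01]]
```

>>> {"fn": "arm_command", "kwargs": {"rows": [{"x": 0.03,"y": 0.13,"z": 0.01,"rx": 0,"ry": 0,"rz": 0,"gripper": 0},{"x": 0.03,"y": 0.12,"z": 0,"rx": 0,"ry": 0,"rz": 0,"gripper": 0},{"x": 0,"y": 0.13,"z": 0.01,"rx": 0,"ry": 0,"rz": 0,"gripper": 0},{"x": -0.02,"y": 0.13,"z": 0,"rx": 0,"ry": 0,"rz": 0,"gripper": 0},{"x": -0.05,"y": 0.11,"z": 0,"rx": 0,"ry": 0,"rz": 0,"gripper": 0},{"x": -0.07,"y": 0.11,"z": 0.01,"rx": 0,"ry": 0,"rz": 0,"gripper": 0},{"x": -0.09,"y": 0.09,"z": 0,"rx": 0,"ry": 0,"rz": 0,"gripper": 0},{"x": -0.1,"y": 0.07,"z": 0.01,"rx": 0,"ry": 0,"rz": 0,"gripper": 0}]}}

```text
clock: 4.6
ee_pos: [0.603, 0.1218, 0.1634]
ee_rot: [-0.489, -3.103, 0.0]
contact_force: [-1.1, -1.0, -0.2]
opening: 0.005
```

```bash
python3 - <<'E'
from h import *
plan(12,.2)
s,c=shot('scene','s3.png')
im=np.ascontiguousarray(c['image'][:,:,::-1])
cv2.imwrite('pics/s3z.png',cv2.resize(im[150:290,220:380],None,fx=4,fy=4,interpolation=3))
E
```

```text
t 4.6 pos [0.603  0.1218 0.1634] rad mm 30.1 ang 97.7 F [-1.1 -1.  -0.2] M [-0.09  0.46 -0.01] open 0.0
[[-0.952, 0.308, -0.001], [0.308, 0.952, 0.0], [0.001, -0.0, -1.0]] [-0.57  0.3   0.39  1.64 -0.12  1.23  1.11]
end ang -40 [[-0.1, 0.08, 0.01], [-0.13, 0.02, 0.0], [-0.13, -0.01, 0.01], [-0.12, -0.03, 0.0], [-0.12, -0.06, 0.01], [-0.1, -0.08, 0.0], [-0.08, -0.09, 0.01], [-0.07, -0.11, 0.0], [-0.04, -0.12, 0.01], [-0.01, -0.13, 0.0], [0.01, -0.13, 0.01], [0.04, -0.12, 0.0]]
```

View pics/s3z.png

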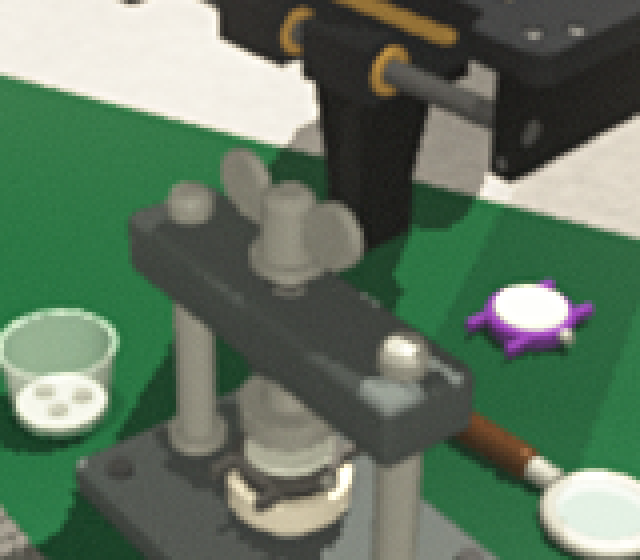

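>>> {"fn": "arm_command", "kwargs": {"rows": [{"x": -0.1,"y": 0.08,"z": 0.01,"rx": 0,"ry": 0,"rz": 0,"gripper": 0},{"x": -0.13,"y": 0.02,"z": 0,"rx": 0,"ry": 0,"rz": 0,"gripper": 0},{"x": -0.13,"y": -0.01,"z": 0.01,"rx": 0,"ry": 0,"rz": 0,"gripper": 0},{"x": -0.12,"y": -0.03,"z": 0,"rx": 0,"ry": 0,"rz": 0,"gripper": 0},{"x": -0.12,"y": -0.06,"z": 0.01,"rx": 0,"ry": 0,"rz": 0,"gripper": 0},{"x": -0.1,"y": -0.08,"z": 0,"rx": 0,"ry": 0,"rz": 0,"gripper": 0},{"x": -0.08,"y": -0.09,"z": 0.01,"rx": 0,"ry": 0,"rz": 0,"gripper": 0},{"x": -0.07,"y": -0.11,"z": 0,"rx": 0,"ry": 0,"rz": 0,"gripper": 0},{"x": -0.04,"y": -0.12,"z": 0.01,"rx": 0,"ry": 0,"rz": 0,"gripper": 0},{"x": -0.01,"y": -0.13,"z": 0,"rx": 0,"ry": 0,"rz": 0,"gripper": 0}]}}

```text
clock: 5.65
ee_pos: [0.6374, 0.0822, 0.1611]
ee_rot: [0.489, 3.103, 0.001]
contact_force: [0.8, 1.3, -0.3]
opening: 0.005
```

```bash
python3 - <<'E'
from h import *
plan(12,.2)
s,c=shot('scene','s4.png')
im=np.ascontiguousarray(c['image'][:,:,::-1])
cv2.imwrite('pics/s4z.png',cv2.resize(im[150:290,220:380],None,fx=4,fy=4,interpolation=3))
E
```

```text
t 5.65 pos [0.6374 0.0822 0.1611] rad mm 32.0 ang -17.9 F [ 0.8  1.3 -0.3] M [ 0.41 -0.11 -0.05] open 0.01
[[-0.951, 0.308, 0.0], [0.308, 0.951, 0.0], [-0.0, 0.001, -1.0]] [-0.49  0.36  0.41  1.58 -0.15  1.24  1.2 ]
end ang -155 [[0.01, -0.13, 0.01], [0.04, -0.12, -0.0], [0.06, -0.11, 0.0], [0.08, -0.1, 0.01], [0.1, -0.08, 0.0], [0.12, -0.06, 0.01], [0.12, -0.03, 0.01], [0.13, -0.01, 0.0], [0.13, 0.02, 0.01], [0.12, 0.04, 0.0], [0.11, 0.06, 0.01], [0.09, 0.09, 0.0]]
```

View pics/s4z.png

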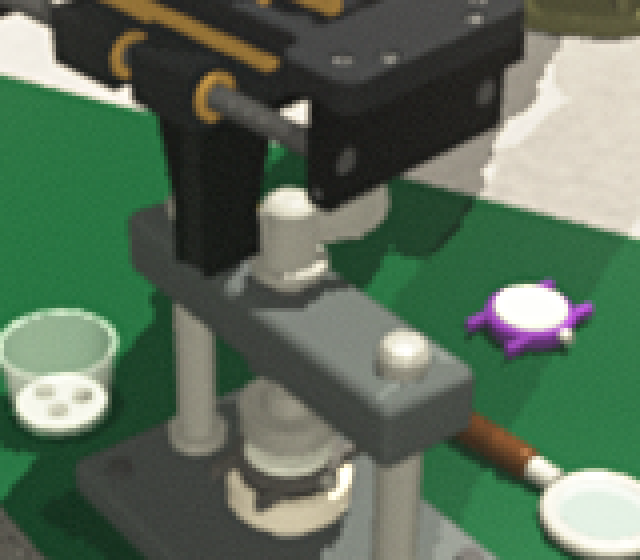

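>>> {"fn": "arm_command", "kwargs": {"rows": [{"x": 0.01,"y": -0.13,"z": 0.01,"rx": 0,"ry": 0,"rz": 0,"gripper": 0},{"x": 0.04,"y": -0.12,"z": 0,"rx": 0,"ry": 0,"rz": 0,"gripper": 0},{"x": 0.06,"y": -0.11,"z": 0,"rx": 0,"ry": 0,"rz": 0,"gripper": 0},{"x": 0.08,"y": -0.1,"z": 0.01,"rx": 0,"ry": 0,"rz": 0,"gripper": 0},{"x": 0.1,"y": -0.08,"z": 0,"rx": 0,"ry": 0,"rz": 0,"gripper": 0},{"x": 0.12,"y": -0.06,"z": 0.01,"rx": 0,"ry": 0,"rz": 0,"gripper": 0},{"x": 0.12,"y": -0.03,"z": 0.01,"rx": 0,"ry": 0,"rz": 0,"gripper": 0},{"x": 0.13,"y": -0.01,"z": 0,"rx": 0,"ry": 0,"rz": 0,"gripper": 0},{"x": 0.13,"y": 0.02,"z": 0.01,"rx": 0,"ry": 0,"rz": 0,"gripper": 0},{"x": 0.12,"y": 0.04,"z": 0,"rx": 0,"ry": 0,"rz": 0,"gripper": 0}]}}

```text
clock: 6.7
ee_pos: [0.5844, 0.0689, 0.1585]
ee_rot: [-0.489, -3.103, 0.0]
contact_force: [0.4, -0.3, 1.3]
opening: 0.007
```

```bash
python3 - <<'E'
from h import *
plan(12,.2)
s,c=shot('scene','s5.png')
im=np.ascontiguousarray(c['image'][:,:,::-1])
cv2.imwrite('pics/s5z.png',cv2.resize(im[150:290,220:380],None,fx=4,fy=4,interpolation=3))
E
```

```text
t 6.7 pos [0.5844 0.0689 0.1585] rad mm 32.3 ang -134.4 F [ 0.4 -0.3  1.3] M [-0.2  -0.2  -0.02] open 0.01
[[-0.951, 0.308, -0.0], [0.308, 0.951, -0.0], [0.0, -0.0, -1.0]] [-0.52  0.24  0.42  1.72 -0.1   1.2   1.18]
end ang -272 [[0.11, 0.07, 0.01], [0.09, 0.09, 0.0], [0.07, 0.11, 0.01], [0.05, 0.11, 0.0], [0.03, 0.13, 0.01], [-0.0, 0.13, 0.0], [-0.02, 0.12, 0.01], [-0.05, 0.12, 0.0], [-0.07, 0.11, 0.01], [-0.1, 0.09, 0.0], [-0.1, 0.07, 0.01], [-0.12, 0.04, 0.0]]
```

View pics/s5z.png

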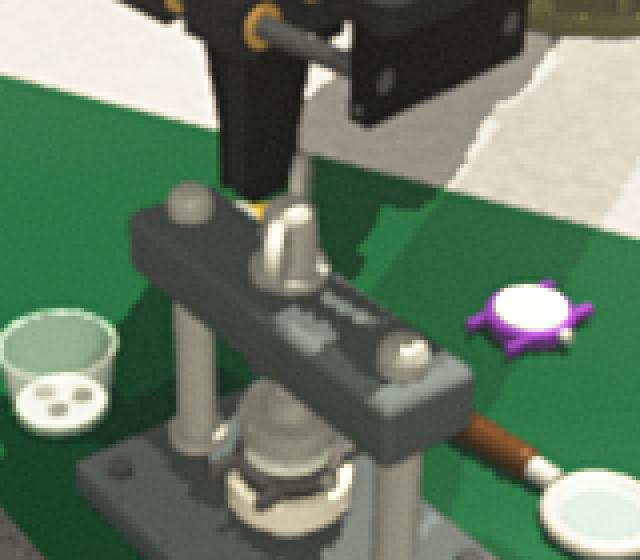

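>>> {"fn": "arm_command", "kwargs": {"rows": [{"x": 0.11,"y": 0.07,"z": 0.01,"rx": 0,"ry": 0,"rz": 0,"gripper": 0},{"x": 0.09,"y": 0.09,"z": 0,"rx": 0,"ry": 0,"rz": 0,"gripper": 0},{"x": 0.07,"y": 0.11,"z": 0.01,"rx": 0,"ry": 0,"rz": 0,"gripper": 0},{"x": 0.05,"y": 0.11,"z": 0,"rx": 0,"ry": 0,"rz": 0,"gripper": 0},{"x": 0.03,"y": 0.13,"z": 0.01,"rx": 0,"ry": 0,"rz": 0,"gripper": 0},{"x": 0,"y": 0.13,"z": 0,"rx": 0,"ry": 0,"rz": 0,"gripper": 0},{"x": -0.02,"y": 0.12,"z": 0.01,"rx": 0,"ry": 0,"rz": 0,"gripper": 0},{"x": -0.05,"y": 0.12,"z": 0,"rx": 0,"ry": 0,"rz": 0,"gripper": 0},{"x": -0.07,"y": 0.11,"z": 0.01,"rx": 0,"ry": 0,"rz": 0,"gripper": 0},{"x": -0.1,"y": 0.09,"z": 0,"rx": 0,"ry": 0,"rz": 0,"gripper": 0}]}}

```text
clock: 7.75
ee_pos: [0.5968, 0.1228, 0.1559]
ee_rot: [-0.488, -3.103, -0.001]
contact_force: [-0.9, 0.4, -0.2]
opening: 0.005
```

```bash
python3 - <<'E'
from h import *
plan(12,.1)
s,c=shot('scene','s6.png')
im=np.ascontiguousarray(c['image'][:,:,::-1])
cv2.imwrite('pics/s6z.png',cv2.resize(im[150:290,220:380],None,fx=4,fy=4,interpolation=3))
E
```

```text
t 7.75 pos [0.5968 0.1228 0.1559] rad mm 32.5 ang 108.4 F [-0.9  0.4 -0.2] M [-0.03  0.26  0.  ] open 0.01
[[-0.952, 0.307, -0.0], [0.307, 0.952, 0.001], [0.001, 0.0, -1.0]] [-0.57  0.29  0.39  1.67 -0.12  1.21  1.1 ]
end ang 40 [[-0.06, 0.03, 0.0], [-0.06, 0.03, 0.01], [-0.06, 0.02, -0.0], [-0.06, 0.02, 0.0], [-0.06, 0.01, 0.0], [-0.06, 0.01, 0.01], [-0.07, -0.01, -0.0], [-0.06, -0.0, 0.0], [-0.06, -0.02, 0.0], [-0.06, -0.02, 0.01], [-0.06, -0.02, -0.0], [-0.06, -0.03, 0.0]]
```

View pics/s6z.png

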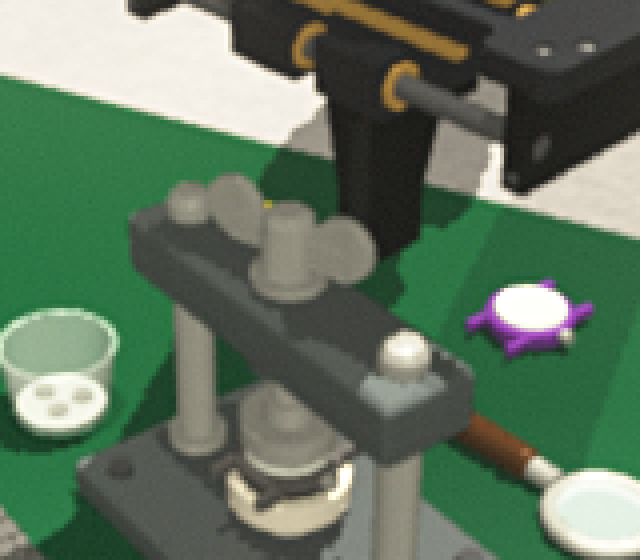

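>>> {"fn": "arm_command", "kwargs": {"rows": [{"x": -0.06,"y": 0.03,"z": 0,"rx": 0,"ry": 0,"rz": 0,"gripper": 0},{"x": -0.06,"y": 0.03,"z": 0.01,"rx": 0,"ry": 0,"rz": 0,"gripper": 0},{"x": -0.06,"y": 0.02,"z": 0,"rx": 0,"ry": 0,"rz": 0,"gripper": 0},{"x": -0.06,"y": 0.02,"z": 0,"rx": 0,"ry": 0,"rz": 0,"gripper": 0},{"x": -0.06,"y": 0.01,"z": 0,"rx": 0,"ry": 0,"rz": 0,"gripper": 0},{"x": -0.06,"y": 0.01,"z": 0.01,"rx": 0,"ry": 0,"rz": 0,"gripper": 0},{"x": -0.07,"y": -0.01,"z": 0,"rx": 0,"ry": 0,"rz": 0,"gripper": 0},{"x": -0.06,"y": 0,"z": 0,"rx": 0,"ry": 0,"rz": 0,"gripper": 0}]}}

```text
clock: 8.6
ee_pos: [0.6219, 0.1195, 0.1551]
ee_rot: [0.489, 3.103, 0.0]
contact_force: [-0.0, 0.3, 0.1]
opening: 0.008
```

```bash
python3 - <<'E'
from h import *
plan(12,.05)
s,c=shot('scene','s7.png')
im=np.ascontiguousarray(c['image'][:,:,::-1])
cv2.imwrite('pics/s7z.png',cv2.resize(im[150:290,220:380],None,fx=4,fy=4,interpolation=3))
E
```

```text
t 8.6 pos [0.6219 0.1195 0.1551] rad mm 31.3 ang 61.6 F [-0.   0.3  0.1] M [ 0.14  0.22 -0.01] open 0.01
[[-0.951, 0.308, 0.0], [0.308, 0.951, 0.0], [-0.0, 0.0, -1.0]] [-0.54  0.34  0.39  1.61 -0.14  1.22  1.13]
end ang 27 [[-0.03, 0.01, 0.0], [-0.03, -0.01, 0.0], [-0.04, -0.01, 0.0], [-0.03, -0.01, 0.01], [-0.02, -0.01, -0.0], [-0.03, -0.02, -0.0], [-0.03, -0.01, -0.0], [-0.03, -0.02, 0.0], [-0.02, -0.02, 0.0], [-0.03, -0.02, 0.0], [-0.02, -0.02, 0.0], [-0.03, -0.02, 0.01]]
```

View pics/s7z.png

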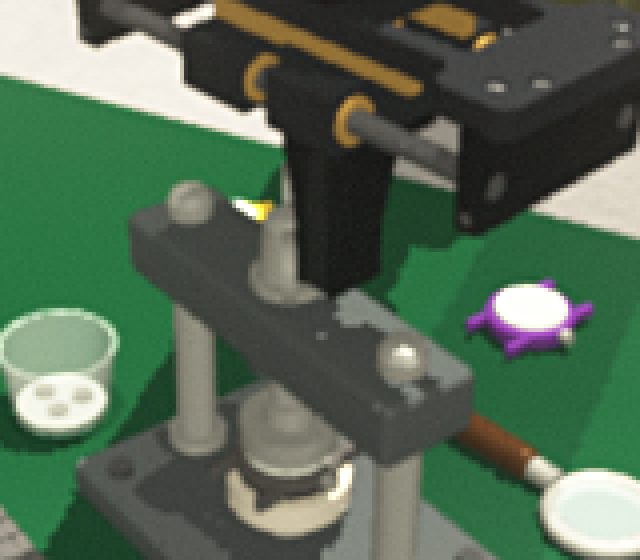

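>>> {"fn": "arm_command", "kwargs": {"rows": [{"x": -0.03,"y": 0.01,"z": 0,"rx": 0,"ry": 0,"rz": 0,"gripper": 0},{"x": -0.03,"y": -0.01,"z": 0,"rx": 0,"ry": 0,"rz": 0,"gripper": 0},{"x": -0.04,"y": -0.01,"z": 0,"rx": 0,"ry": 0,"rz": 0,"gripper": 0},{"x": -0.03,"y": -0.01,"z": 0.01,"rx": 0,"ry": 0,"rz": 0,"gripper": 0},{"x": -0.02,"y": -0.01,"z": 0,"rx": 0,"ry": 0,"rz": 0,"gripper": 0},{"x": -0.03,"y": -0.02,"z": 0,"rx": 0,"ry": 0,"rz": 0,"gripper": 0},{"x": -0.03,"y": -0.01,"z": 0,"rx": 0,"ry": 0,"rz": 0,"gripper": 0}]}}

```text
clock: 9.35
ee_pos: [0.6306, 0.1134, 0.1546]
ee_rot: [0.489, 3.103, 0.0]
contact_force: [-0.6, 1.2, 0.5]
opening: 0.009
```

```bash
python3 - <<'E'
from h import *
plan(12,.05)
E
```

```text
t 9.35 pos [0.6306 0.1134 0.1546] rad mm 31.9 ang 42.1 F [-0.6  1.2  0.5] M [0.1  0.16 0.05] open 0.01
[[-0.951, 0.308, 0.0], [0.308, 0.951, 0.0], [-0.0, 0.0, -1.0]] [-0.53  0.36  0.39  1.59 -0.14  1.23  1.14]
end ang 8 [[-0.03, -0.01, 0.0], [-0.03, -0.02, 0.0], [-0.02, -0.02, 0.0], [-0.03, -0.02, 0.01], [-0.02, -0.02, -0.0], [-0.02, -0.03, -0.0], [-0.02, -0.02, -0.0], [-0.02, -0.03, 0.0], [-0.02, -0.02, 0.0], [-0.02, -0.03, 0.0], [-0.01, -0.03, 0.0], [-0.02, -0.02, 0.01]]
```

>>> {"fn": "arm_command", "kwargs": {"rows": [{"x": -0.03,"y": -0.01,"z": 0,"rx": 0,"ry": 0,"rz": 0,"gripper": 0},{"x": -0.03,"y": -0.02,"z": 0,"rx": 0,"ry": 0,"rz": 0,"gripper": 0},{"x": -0.02,"y": -0.02,"z": 0,"rx": 0,"ry": 0,"rz": 0,"gripper": 0},{"x": -0.03,"y": -0.02,"z": 0,"rx": 0,"ry": 0,"rz": 0,"gripper": 0},{"x": -0.02,"y": -0.02,"z": 0,"rx": 0,"ry": 0,"rz": 0,"gripper": 0}]}}

```text
clock: 9.85
ee_pos: [0.6356, 0.1071, 0.1546]
ee_rot: [0.489, 3.103, 0.0]
contact_force: [-1.0, 0.8, 0.2]
opening: 0.006
```

```bash
python3 - <<'E'
from h import *
plan(8,.05)
s,c=shot('scene','s8.png')
im=np.ascontiguousarray(c['image'][:,:,::-1])
cv2.imwrite('pics/s8z.png',cv2.resize(im[150:290,220:380],None,fx=4,fy=4,interpolation=3))
E
```

```text
t 9.85 pos [0.6356 0.1071 0.1546] rad mm 32.3 ang 27.8 F [-1.   0.8  0.2] M [0.22 0.07 0.02] open 0.01
[[-0.951, 0.308, 0.0], [0.308, 0.951, 0.0], [-0.0, 0.0, -1.0]] [-0.52  0.37  0.39  1.58 -0.15  1.23  1.16]
end ang 5 [[-0.02, -0.03, 0.0], [-0.02, -0.02, 0.0], [-0.02, -0.03, 0.0], [-0.02, -0.02, 0.01], [-0.01, -0.03, -0.0], [-0.02, -0.03, -0.0], [-0.02, -0.03, -0.0], [-0.01, -0.03, 0.0]]
```

View pics/s8z.png

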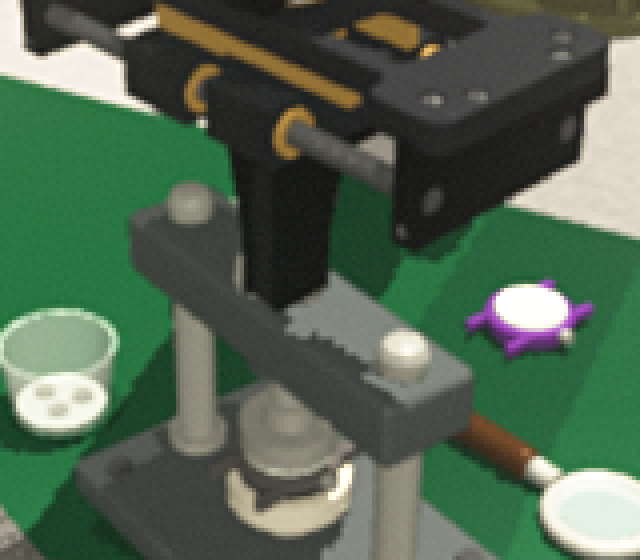

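>>> {"fn": "arm_command", "kwargs": {"rows": [{"x": -0.02,"y": -0.03,"z": 0,"rx": 0,"ry": 0,"rz": 0,"gripper": 0},{"x": -0.02,"y": -0.02,"z": 0,"rx": 0,"ry": 0,"rz": 0,"gripper": 0},{"x": -0.02,"y": -0.03,"z": 0,"rx": 0,"ry": 0,"rz": 0,"gripper": 0}]}}

```text
clock: 10.2
ee_pos: [0.6369, 0.1029, 0.1546]
ee_rot: [-0.489, -3.103, -0.001]
contact_force: [-0.5, 2.1, -0.1]
opening: 0.005
```

>>> {"fn": "arm_command", "kwargs": {"rows": [{"x": -0.02,"y": -0.02,"z": 0,"rx": 0,"ry": 0,"rz": 0,"gripper": 0},{"x": -0.01,"y": -0.03,"z": 0,"rx": 0,"ry": 0,"rz": 0,"gripper": 0}]}}

```text
clock: 10.4
ee_pos: [0.6375, 0.1007, 0.1546]
ee_rot: [-0.488, -3.103, -0.002]
contact_force: [-1.0, 3.5, -0.3]
opening: 0.007
```

```bash
python3 - <<'E'
from h import *
plan(8,.05)
E
```

```text
t 10.4 pos [0.6375 0.1007 0.1546] rad mm 31.7 ang 15.9 F [-1.   3.5 -0.3] M [0.81 0.14 0.03] open 0.01
[[-0.952, 0.307, -0.0], [0.307, 0.952, 0.001], [0.001, 0.001, -1.0]] [-0.51  0.37  0.4   1.57 -0.15  1.23  1.17]
end ang -7 [[-0.02, -0.02, 0.0], [-0.02, -0.03, 0.0], [-0.01, -0.03, 0.0], [-0.02, -0.03, 0.0], [-0.01, -0.03, 0.01], [-0.01, -0.03, -0.0], [-0.0, -0.03, -0.0], [-0.01, -0.03, -0.0]]
```

>>> {"fn": "arm_command", "kwargs": {"rows": [{"x": -0.02,"y": -0.02,"z": 0,"rx": 0,"ry": 0,"rz": 0,"gripper": 0},{"x": -0.01,"y": -0.03,"z": 0,"rx": 0,"ry": 0,"rz": 0,"gripper": 0}]}}

```text
clock: 10.6
ee_pos: [0.6379, 0.0983, 0.1544]
ee_rot: [-0.487, -3.103, -0.003]
contact_force: [-1.1, 5.8, 0.2]
opening: 0.006
```

>>> {"fn": "arm_command", "kwargs": {"rows": [{"x": -0.01,"y": -0.03,"z": 0,"rx": 0,"ry": 0,"rz": 0,"gripper": 0}]}}

```text
clock: 10.7
ee_pos: [0.6378, 0.0971, 0.1544]
ee_rot: [-0.487, -3.102, -0.003]
contact_force: [-2.0, 5.9, -1.1]
opening: 0.005
```

>>> {"fn": "arm_command", "kwargs": {"rows": [{"x": -0.01,"y": -0.03,"z": 0,"rx": 0,"ry": 0,"rz": 0,"gripper": 0}]}}

```text
clock: 10.8
ee_pos: [0.6377, 0.0963, 0.1544]
ee_rot: [-0.486, -3.102, -0.005]
contact_force: [-1.1, 7.3, -1.0]
opening: 0.008
```

>>> {"fn": "arm_command", "kwargs": {"rows": [{"x": -0.01,"y": -0.03,"z": 0,"rx": 0,"ry": 0,"rz": 0,"gripper": 0},{"x": 0,"y": -0.03,"z": 0,"rx": 0,"ry": 0,"rz": 0,"gripper": 0}]}}

```text
clock: 11.0
ee_pos: [0.6375, 0.0957, 0.1545]
ee_rot: [-0.484, -3.103, -0.01]
contact_force: [-0.4, 12.0, -1.1]
opening: 0.004
```

>>> {"fn": "arm_command", "kwargs": {"rows": [{"x": 0,"y": -0.03,"z": 0,"rx": 0,"ry": 0,"rz": 0,"gripper": 0},{"x": 0,"y": -0.03,"z": 0,"rx": 0,"ry": 0,"rz": 0,"gripper": 0}]}}

```text
clock: 11.2
ee_pos: [0.6371, 0.0952, 0.1546]
ee_rot: [-0.482, -3.104, -0.014]
contact_force: [1.0, 15.3, -2.1]
opening: 0.005
```

>>> {"fn": "arm_command", "kwargs": {"rows": [{"x": 0,"y": 0,"z": 0,"rx": 0,"ry": 0,"rz": 0,"gripper": 0},{"x": 0,"y": 0,"z": 0,"rx": 0,"ry": 0,"rz": 0,"gripper": 0}]}}

```text
clock: 11.4
ee_pos: [0.6371, 0.0954, 0.1546]
ee_rot: [0.481, 3.104, 0.014]
contact_force: [1.2, 13.4, -2.5]
opening: 0.006
```

```bash
python3 - <<'E'
from h import *
info()
s,c=shot('scene','s9.png')
im=np.ascontiguousarray(c['image'][:,:,::-1])
cv2.imwrite('pics/s9z.png',cv2.resize(im[150:290,220:380],None,fx=4,fy=4,interpolation=3))
E
```

```text
t 11.4 pos [0.6371 0.0954 0.1546] rad mm 30.3 ang 6.5 F [ 1.2 13.4 -2.5] M [ 3.1  -0.21 -0.02] open 0.01
[[-0.953, 0.303, 0.001], [0.303, 0.953, 0.009], [0.001, 0.009, -1.0]] [-0.5   0.36  0.4   1.58 -0.16  1.23  1.19]
```

View pics/s9z.png

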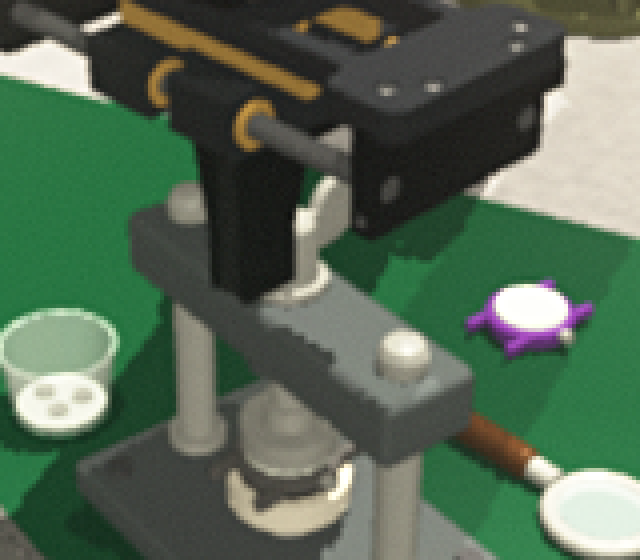

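>>> {"fn": "arm_command", "kwargs": {"rows": [{"x": 0.02,"y": 0.15,"z": 0,"rx": 0,"ry": 0,"rz": 0,"gripper": 0},{"x": 0.02,"y": 0.2,"z": 0,"rx": 0,"ry": 0,"rz": 0,"gripper": 0},{"x": 0,"y": 0,"z": -0.5,"rx": 0,"ry": 0,"rz": 0,"gripper": 0},{"x": 0,"y": 0,"z": -0.9,"rx": 0,"ry": 0,"rz": 0,"gripper": 0},{"x": 0,"y": 0.6,"z": -0.4,"rx": 0,"ry": 0,"rz": 0,"gripper": 0},{"x": 0.3,"y": 0.9,"z": 0,"rx": 0,"ry": 0,"rz": 0,"gripper": 0},{"x": 0.3,"y": 0.9,"z": 0,"rx": 0,"ry": 0,"rz": 0,"gripper": 0},{"x": 0.3,"y": 0.9,"z": 0,"rx": 0,"ry": 0,"rz": 0,"gripper": 0},{"x": 0.3,"y": 0.9,"z": 0,"rx": 0,"ry": 0,"rz": 0,"gripper": 0},{"x": 0.3,"y": 0.9,"z": 0,"rx": 0,"ry": 0,"rz": 0,"gripper": 0},{"x": 0.3,"y": 0.9,"z": 0,"rx": 0,"ry": 0,"rz": 0,"gripper": 0},{"x": 0,"y": 0,"z": 0,"rx": 0,"ry": 0,"rz": 0,"gripper": 0}]}}

```text
clock: 12.65
ee_pos: [0.6442, 0.4269, 0.2422]
ee_rot: [-0.474, -3.103, -0.003]
contact_force: [-0.2, 1.0, 0.0]
opening: 0.004
```

```bash
python3 - <<'E'
from h import *
info()
s,c=shot('scene','s10.png'); im=np.ascontiguousarray(c['image'][:,:,::-1])
cv2.imwrite('pics/s10z.png',cv2.resize(im[170:345,210:400],None,fx=3.4,fy=3.4,interpolation=3))
s,c=shot('top','t10.png'); im=np.ascontiguousarray(c['image'][:,:,::-1])
cv2.imwrite('pics/t10z.png',cv2.resize(im[140:270,180:360],None,fx=4.4,fy=4.4,interpolation=3))
E
```

```text
t 12.65 pos [0.6442 0.4269 0.2422] rad mm 336.9 ang 83.7 F [-0.2  1.   0. ] M [-0.03  0.06  0.06] open 0.0
[[-0.954, 0.298, -0.002], [0.298, 0.954, 0.002], [0.003, 0.002, -1.0]] [-0.79  0.6   0.3   1.06 -0.17  1.5   0.74]
```

View pics/s10z.png

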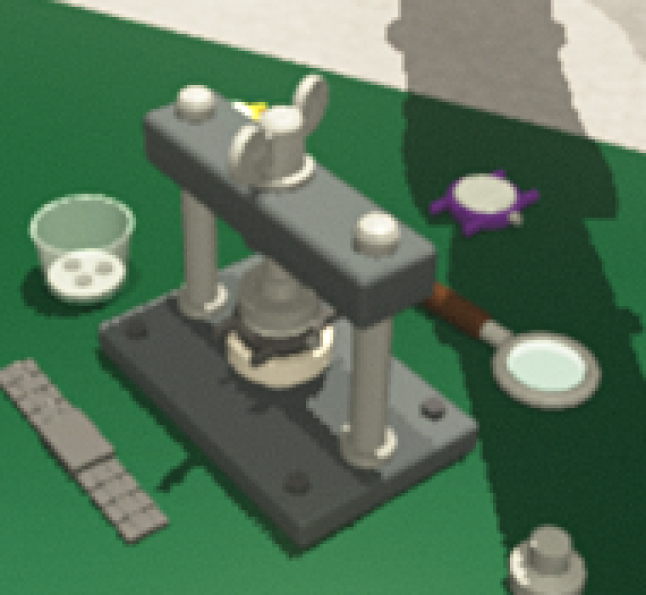

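View pics/t10z.png

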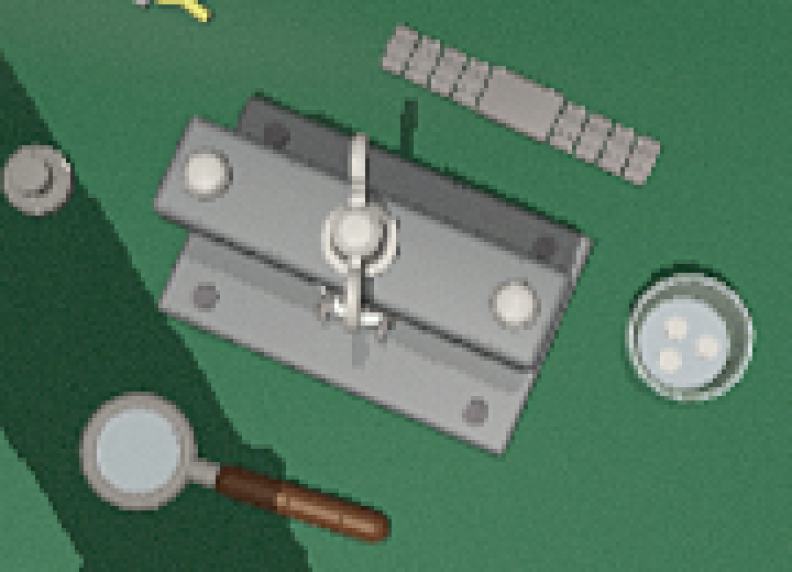

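```bash
python3 - <<'E'
from fit import *
w=np.array([.6069,.0922])
for tops in ([('top',T(361,137),1),('top',T(354,323),-1),('scene',S(246,165),1),('scene',S(314,95),-1)],):
  def r2(q):
    return np.concatenate([proj(c,np.r_[w+sg*.034*np.array([np.cos(q[0]),np.sin(q[0])]),q[1]-.012])[0]-o for c,o,sg in tops])
  r=least_squares(r2,[0,.161]);print(r.x,np.degrees(r.x[0]),r.cost,np.round(r.fun,1))
a,b=[cv2.imread(f)[170:345,210:400] for f in('pics/scene0.png','pics/s10.png')]
A=a[70:120,50:110];B=b[70:120,50:110]
cv2.imwrite('pics/die.png',cv2.resize(np.hstack([A,B]),None,fx=6.5,fy=6.5,interpolation=3))
E
```

```text
[-0.00161892  0.16058726] -0.09275725458897473 8.917675657426237 [-1.3  0.2  1.3  0.4 -3.5  1.  -0.5 -1.1]
```

View pics/die.png

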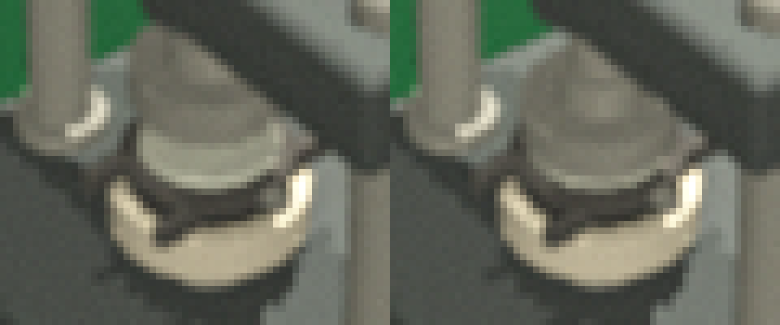

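```bash
python3 -c "
from h import *
s=read_state(); print(s['clock'],s['contact_force'],abs(s['qvel']).max()); print(close_job())"
```

```text
12.75 [ 0.48302126 -0.38639371  1.00881758] 0.04056847691149456
the job is handed in; nothing more can be done
None
```

I ran the wing screw down to its stop and the nickel die now rests on the caseback. The job is handed in, at 12.75 s.

**How it was done:** I kept the gripper shut and used the closed fingertips as one blunt pusher. They went round the screw's axis at about 32 mm, in successive pushes on one wing, following the screw down. The screw was never between the fingers. I then backed off and moved the hand up and well away from the press.

**Checks:**
- **Stop reached:** the push force rose from about 1 N to about 15 N. Over the last 6 mm of commanded push the fingertips moved only about 1 mm. Their final position puts the screw near 12.4 rad, in line with the stop at 12.37.
- **After letting go:** in the top view the wings sit at about -3.5°, which is close to the expected 12.2 rad. The fitted wing-top height is 0.161 m, also as expected. In the scene view the die lies on the watch.
- **Other objects:** the cup, spare die, loupe and bracelet look unmoved between the first and last pictures, and so does the watch.

**Disagreements:**
- Fitting both cameras together put the wings at 0°, about 12.14 rad, just short of the 12.17 where the die meets the caseback. That fit left errors of up to 3.5 pixels, mostly in the scene view, so I trusted the top view.
- Before I started, the height reading alone suggested a start of about 5.5 rad, while the wing angle gave about 4.0. The final position fits about 4.0.
- The wrist camera could not see the screw because the gripper blocked it, so it gave no check.

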